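# Tea trolley brake lever check

## Task

Check the tea trolley's hand brake: with the outside of the fingers, press the longer of the two levers in towards the push bar until it comes up against its stop, short of the bar, then let it spring all the way back out. Then press it in to its stop again and finish while holding it there, so that a colleague can try the wheels. Do not pinch the lever or force it, and leave the bar, the short lever and the things on the table alone.

Things in the scene. Friction and masses are not known exactly. Their poses are not given: they have to be found in the camera images.
- trolley: Grey tea trolley, fixed, its 28 mm steel push bar reaching over the table. Origin on the table plane below mid bar; x level from the bar to the trays (away from the robot), y along the bar, z up. Bar axis 200 mm above the table, 560 mm long, end tubes slope down to the trays, which begin at x = 230 mm with rims 30 mm above the table; between bar and trays the space is free.
- brake_unit: Black clamp on the bar that carries the longer (brake) lever. Origin on the bar's axis, 130 mm to one side or the other of the bar's middle (the two units change places); axes parallel to the trolley's. The clamp sits at y = +75 mm of this frame and is 42 mm in diameter; top at 21 mm above the bar's axis.
- brake_lever (a joint): Angle of the longer lever, rad: 0 sprung out, 0.30 pressed in against its stop. It turns about an upright pivot, staying level, towards the bar. A spring returns it: at 100 mm from the pivot it pushes back with about 3 N when out, 8 N at the stop, beyond which it does not go.
- brake_pivot (a point): Pivot of the longer lever, at its centre height, 45 mm from the bar's axis on the trays' side, 200 mm above the table.
- brake_press (a point): Where to press: mid-height of the longer lever's outer face, 100 mm from the pivot, 200 mm above the table. Axes turn with the lever: x out of the face (away from the bar), y towards the pivot, z up. Plain aluminium blade 135 x 10 mm, 16 high, 20 mm ball at its free end. Out, it slants 0.32 rad off the bar; fully in it lies 26 mm short of the bar, this point having moved 30 mm.
- short_lever (a joint): Angle of the shorter lever, rad: 0 out, 0.30 pressed in. Not to be moved.
- short_unit: Clamp of the shorter lever, on the other half of the bar, 130 mm from its middle. Origin on the bar's axis; axes parallel to the trolley's; the clamp sits at y = +40 mm of this frame.
- short_end (a point): Centre of the 20 mm ball end of the shorter lever (same make as the longer lever but 70 mm long).
- mug: White mug on the table, 80 mm in diameter, 92 mm tall, handle to its +y; origin under its centre. Leave alone.
- bowl: Blue bowl on the table, 150 mm in diameter, 55 mm tall; origin under its centre. Leave alone.
- grater: Steel box grater with a black handle, on the table, 80 x 110 mm, 223 mm tall; origin under its centre. Leave alone.
- coffee_press: Coffee press (clear jug with steel lid and black knob and handle), on the table, 98 mm in diameter, 210 mm tall, handle out to 93 mm along its -x; origin under its centre. Leave alone.

How it is judged:
On the way, in this order (a step that is already met when the one before it is completed fails the run):
1. the longer lever is pressed in to its stop by the fingers (value of joint brake_lever above 0.27 rad and contact force between the fingers and brake_unit above 3 N), for 0.2 s.
2. the longer lever is let go and springs fully out (value of joint brake_lever below 0.03 rad and contact force between the fingers and brake_unit below 0.5 N), for 0.1 s.
3. the longer lever is pressed in to its stop a second time (all of step 1), for 0.3 s.
At the end, for the whole second after the job is handed in: The longer lever is held pressed in at 0.27 rad or more (of 0.30) with the fingers pushing on it by more than 3 N; the short lever is out (below 0.03 rad), and the mug, bowl, grater and coffee press are within 20 mm of where they stood (all of step 3 and value of joint short_lever below 0.03 rad and distance of each of mug, bowl, grater, coffee_press from where it was at the start of the episode below 0.02 m); the arm keeps its last pose, push and grip.
It fails at once if the lever is pressed by the inside of a jaw or pinched: the fingers push on it while the grasp point is on the bar side of the lever (contact force between the fingers and brake_unit above 2 N and x of the grasp point in the frame of brake_press below 0 m).
It fails at once if the robot pushes on the trolley or its bar (over 3 N) (contact force between any of the arm, the fingers and trolley above 3 N).
It fails at once if the lever is forced (over 45 N) (contact force between the fingers and brake_unit above 45 N).
It fails at once if the short lever is moved (value of joint short_lever above 0.06 rad).
It fails at once if the mug, bowl, grater or coffee press is moved by more than 20 mm or lifted (distance of any of mug, bowl, grater, coffee_press from where it was at the start of the episode above 0.02 m).
It also fails if it takes over 38 s, if anything falls off the work surface, if the arm or the gripper's body presses on something with over 40 N, if the wrist force passes 120 N, or if a joint passes its speed limit or range.

## Robot

A 6-joint arm with a two-finger parallel gripper is mounted at the origin on the work surface. World frame = base frame: x ahead of the robot, y to its left, z up, the work surface at z = 0. Lengths are in m, angles in rad, forces in N, time in s.
With the tool pointing down it reaches from about 0.35 to 0.975 m from the base axis. Payload 4.9 kg.
Tool frame: the origin (TCP) lies on the mounting face of the last link; the fingertips stand 173 mm ahead of it and the grasp point (between the pads) lies 155 mm ahead of it; z points along the fingers, y is the direction in which the jaws open and shut (so a half turn about z gives the same grasp; the last joint's range is limited). The gripper opens to 85 mm and grips with 20 to 120 N. Pads are 22 mm wide; open, the fingers measure 114 mm over their backs; the gripper's body (76 mm by 85 mm) begins 54 mm behind the grasp point. The pads swing forward as they close: fully open they stand 13 mm farther back than shut.
Start: joints at [-1.354, 0.053, 1.613, -0, 1.476, -0.119], TCP at [0.206, -0.59, 0.405] pointing down, gripper open.
Joint ranges: [-3.01, 3.01], [-1.01, 2.22], [0.06, 2.58], [-1.02, 4.17], [0.09, 2.62], [-3.14, 3.14]. Speed limits (rad/s): [2.57, 2.57, 3.14, 3.14, 3.14, 3.14].

## Interface

Orientations are given as a unit quaternion [w, x, y, z].
In Python, from plant import manip gives the robot as it stands.
- The arm moves only by the tool play_rows, never from a script. Its argument "increments" is a list of rows, each an object with "offset": the shift along the tool's x, y, z in mm, a list of three; "twist": the turn about the tool's z in rad; "grip": the opening, from 0 (shut) to 1 (fully open). In form: [{"offset": [dx, dy, dz], "twist": twist, "grip": grip}, ...]. A call has 1 to 5 rows; each row is the pose to reach, as a shift and turn from the pose commanded when the call began, along the tool's axes at that moment; what a row does not reach only later rows make up. A row lasts 1/12 s, in which the tool goes at most 41.7 mm and 7.16 degrees, less where a joint would pass 70% of its speed; a pose out of reach is approached as far as the arm can. A call with a gripper value outside its range is refused whole. The fingers move at their own pace and stop on an object; the grip force is fixed at half the most. Time passes only in rows, so rows that repeat a pose let the fingers close. It gives the time, the measured TCP pose, the force and the opening at its end, in the units of the state.
- manip.state(): the state, without advancing time (a new reading comes with each control period).
- manip.grab_frame(name): name is "scene" or "side" or "wrist"; returns the picture (480x640x3 uint8, blue, green, red); there is no depth.
- manip.get_calibration(name): a dict with "fx", "fy", "cx", "cy" (pixels), "k1" (the pictures are not rectified: a ray, as slopes to the right and down, at radius r is drawn at 1 + k1 r^2 times it, then the intrinsics apply), "T" (4x4, takes a point from camera to world coordinates). Camera axes: x right, y down, z forward; pixel columns grow to the right and rows downward; lengths in m; the calibration is good to about 2 mm. A picture is of the moment at which its call begins: read the wrist's pose just before it. get_calibration takes no time and is no camera call; for the wrist camera it gives the pose at the moment of the call.
- manip.job_done(): hands the job in, once; it reports no verdict.
Trained networks look in the newest picture that a camera, given by its name, has taken for a name from the list of things; names that differ only in an ending like _2 or _b are one class to them, and where a whole thing is asked for, a point or a joint stands for the part that bears it (a point fixed in the world has none). Each returns a list of dicts, best first, with "p" (0 to 1); they miss things now and then, are a little off and sometimes report something else, mostly with a low value. They report only what shows in the picture. A call takes as long as a camera call.
- manip.boxes_of(query, camera): "xyz" ([x, y, z] in m, in the coordinates of the camera as it stood for that picture, good to about 4 mm: the middle of the surface that is visible of it).
- manip.tip_of(query, camera): "xyz" ([x, y, z] in m, in the coordinates of the camera as it stood for that picture, good to about 4 mm: a listed point, or the origin of a listed thing).
The state is a dict: "time": time; "joint_pos": joint angles; "joint_vel": joint speeds; "joint_efforts": joint torques, N m; "tool_pos": TCP position; "tool_rot": TCP orientation; "contact_force": force on the tool from outside, world axes, zero at the start; "ft_torque": the same for the moment, N m; "gripper_width": opening from 0.0 (shut) to 1.0 (fully open).
Only numpy, scipy, OpenCV 4.12 (cv2) and the standard library are available. Lean on these libraries where they do the work, as an engineer would, in place of code of your own. Each camera call takes 0.05 s, during which the arm holds its last target. There are 200 camera calls.

## Working session

There is one attempt and no reset: what is moved stays moved. The work goes in short steps, Python scripts to look and compute and a tool call to move; the robot and the scene stay as the last step left them, time stands still between calls to the robot, and variables do not carry over. Pictures are saved under pics/ and viewed, about 8 in all and at most 12, crops included, and the job is handed in when it is done.

Besides the shell and the picture viewer there is one more tool, called after ">>>" as a command line: name --argument value ..., lists and objects as JSON in quotes. play_rows: Moves the arm, as the interface text tells. Its arguments: {"type":"object","properties":{"increments":{"type":"array"}},"required":["increments"]}

```bash
mkdir -p pics; cat > h.py <<'E'
from plant import manip
import numpy as np, cv2
from scipy.spatial.transform import Rotation as R
np.set_printoptions(precision=4,suppress=True)
def rot(q): return R.from_quat([q[1],q[2],q[3],q[0]]).as_matrix()
def look(cam,queries,fn=None,whole=()):
    T=np.array(manip.get_calibration(cam)["T"])
    im=manip.grab_frame(cam)
    if fn: cv2.imwrite('pics/'+fn,im)
    for q in queries:
        for d in manip.tip_of(q,cam)[:2]:
            p=T@np.r_[d["xyz"],1]; print(cam,q,round(d["p"],2),p[:3])
    return im
def proj(cam,P):
    c=manip.get_calibration(cam);p=np.linalg.inv(c["T"])@np.r_[P,1];s=p[:2]/p[2];s=s*(1+c["k1"]*(s@s))
    return np.array([c["fx"]*s[0]+c["cx"],c["fy"]*s[1]+c["cy"]])
E
python3 - <<'E'
from h import *
s=manip.state(); print(s["time"],s["tool_pos"],s["tool_rot"])
print(rot(s["tool_rot"]))
Q=["trolley","brake_unit","brake_pivot","brake_press","short_unit","short_end","mug","bowl","grater","coffee_press"]
a=look("scene",Q,"scene0.png"); b=look("side",Q[:6],"side0.png")
print(manip.state()["time"])
E
```

```text
0.0 [ 0.2059 -0.5898  0.4035] [-0.001   0.9859  0.1671 -0.0001]
[[ 0.9442  0.3295 -0.0004]
 [ 0.3295 -0.9442  0.002 ]
 [ 0.0002 -0.0021 -1.    ]]
scene trolley 0.61 [0.5334 0.1548 0.1978]
scene brake_unit 0.64 [ 0.5503 -0.0344  0.1976]
scene brake_pivot 0.79 [ 0.5475 -0.0373  0.1981]
scene brake_press 0.7 [ 0.5724 -0.13    0.204 ]
scene short_unit 0.94 [0.5325 0.1568 0.1998]
scene short_end 0.73 [0.5954 0.1214 0.1978]
scene mug 0.56 [ 0.4088  0.169  -0.0012]
scene bowl 0.71 [ 0.3928 -0.1885  0.0012]
scene grater 0.71 [ 0.4099  0.5009 -0.0032]
scene coffee_press 0.8 [ 0.3877 -0.4553  0.0031]
side brake_unit 0.85 [ 0.4926 -0.0983  0.1982]
side brake_pivot 0.55 [ 0.5497 -0.0292  0.1973]
side brake_press 0.62 [ 0.4102  0.509  -0.0001]
side brake_press 0.58 [ 0.5694 -0.1271  0.1987]
side short_unit 0.8 [0.533  0.1622 0.1959]
side short_end 0.46 [0.591  0.1223 0.198 ]
0.9
```

View pics/scene0.png

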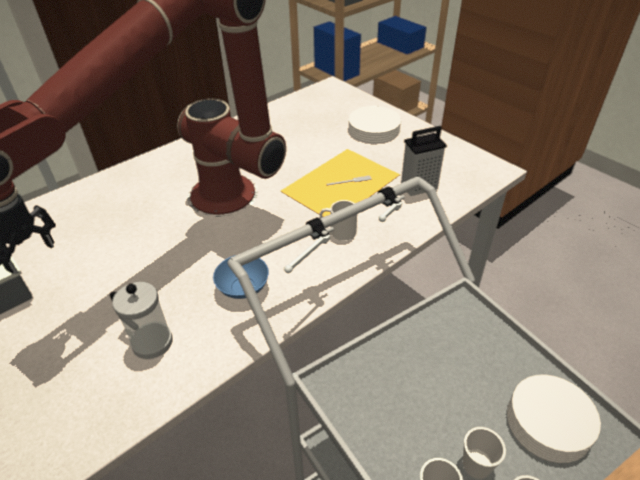

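View pics/side0.png

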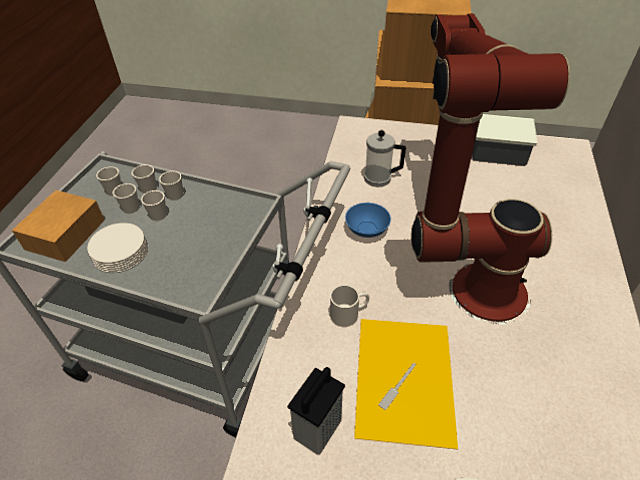

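The nets agree with the given geometry. The bar is yawed about -0.156 rad, the long lever is on the -y side, the pivot is near (0.549, -0.031) and the press point near (0.570, -0.129). I'll raise the arm, shut the gripper and turn it to face the lever.

>>> play_rows --increments '[{"offset": [0, 0, -35], "twist": 0.11, "grip": 0}, {"offset": [0, 0, -60], "twist": 0.22, "grip": 0}, {"offset": [30, -5, -60], "twist": 0.33, "grip": 0}, {"offset": [55, -30, -60], "twist": 0.43, "grip": 0}]'

```text
time: 1.23
tool_pos: [0.2484, -0.5451, 0.4674]
tool_rot: [0.003, 0.999, -0.051, 0.001]
contact_force: [-0.4, 0.6, -0.4]
gripper_width: 0.456
```

```bash
cat > rel.py <<'E'
import sys
from h import *
s=manip.state(); Rm=rot(s["tool_rot"]); p=np.array(s["tool_pos"])
print(s["time"],p,"grasp",p+Rm[:,2]*.155,"xang",np.arctan2(Rm[1,0],Rm[0,0]),"F",s["contact_force"],s["gripper_width"])
if len(sys.argv)>3:
    g=np.array(list(map(float,sys.argv[1:4]))); print("offset mm to grasp goal",Rm.T@(g-p-Rm[:,2]*.155)*1000)
E
python3 rel.py 0.625 -0.13 0.29
```

```text
1.2333 [ 0.2484 -0.5451  0.4674] grasp [ 0.2487 -0.5459  0.3124] xang -0.10185145839084014 F [-0.4219  0.5566 -0.4109] 0.45623062517298113
offset mm to grasp goal [ 332.008  -452.1494   21.0152]
```

>>> play_rows --increments '[{"offset": [22, -31, 0], "twist": 0, "grip": 0}, {"offset": [44, -62, 0], "twist": 0, "grip": 0}, {"offset": [67, -93, 0], "twist": 0, "grip": 0}, {"offset": [90, -124, 0], "twist": 0, "grip": 0}, {"offset": [112, -155, 0], "twist": 0, "grip": 0}]'

```text
time: 1.65
tool_pos: [0.3749, -0.3983, 0.4649]
tool_rot: [0.0, 0.999, -0.047, 0.0]
contact_force: [0.1, -0.2, 0.4]
gripper_width: -0.001
```

>>> play_rows --increments '[{"offset": [22, -31, 0], "twist": 0, "grip": 0}, {"offset": [44, -62, 0], "twist": 0, "grip": 0}, {"offset": [67, -93, 0], "twist": 0, "grip": 0}, {"offset": [90, -124, 0], "twist": 0, "grip": 0}, {"offset": [112, -155, 0], "twist": 0, "grip": 0}]'

```text
time: 2.07
tool_pos: [0.5011, -0.2543, 0.465]
tool_rot: [0.0, 0.999, -0.047, 0.0]
contact_force: [-0.2, -0.2, 0.4]
gripper_width: 0.001
```

```bash
python3 rel.py 0.625 -0.13 0.29; python3 - <<'E'
from h import *
look("wrist",["brake_press","brake_pivot","brake_unit","short_end"],"w1.png")
E
```

```text
2.0667 [ 0.5011 -0.2543  0.465 ] grasp [ 0.5012 -0.2544  0.31  ] xang -0.09414029847168007 F [-0.182  -0.2426  0.4219] 0.0009511219802856482
offset mm to grasp goal [ 111.5426 -135.4918   19.9878]
wrist brake_press 0.71 [ 0.5742 -0.1307  0.2026]
```

>>> play_rows --increments '[{"offset": [28, -30, 0], "twist": 0, "grip": 0}, {"offset": [56, -60, 0], "twist": 0, "grip": 0}, {"offset": [82, -90, 0], "twist": 0, "grip": 0}, {"offset": [110, -118, 5], "twist": 0, "grip": 0}, {"offset": [128, -132, 20], "twist": 0, "grip": 0}]'

```text
time: 2.73
tool_pos: [0.6417, -0.136, 0.4476]
tool_rot: [0.0, 0.999, -0.047, 0.003]
contact_force: [-0.1, -0.6, 0.4]
gripper_width: 0.002
```

```bash
python3 - <<'E'
from h import *
look("wrist",["brake_press","brake_pivot","brake_unit","short_end"],"w2.png")
look("scene",["brake_press","brake_pivot","brake_unit","short_unit"],"s2.png")
look("side",["brake_press","brake_pivot","brake_unit","short_unit"],"d2.png")
E
python3 rel.py 0.64 -0.13 0.197
```

```text
wrist brake_pivot 0.56 [ 0.5495 -0.03    0.2029]
scene brake_press 0.56 [ 0.574  -0.1321  0.2015]
scene brake_pivot 0.68 [ 0.5489 -0.0369  0.1945]
scene short_unit 0.61 [0.5355 0.1591 0.1982]
side brake_press 0.54 [ 0.5753 -0.1272  0.1958]
side brake_pivot 0.51 [ 0.5464 -0.0306  0.1974]
side brake_pivot 0.4 [0.5316 0.1616 0.1963]
side brake_unit 0.57 [ 0.4931 -0.0943  0.1984]
side short_unit 0.93 [0.5304 0.1628 0.1958]
3.4833 [ 0.6398 -0.1369  0.445 ] grasp [ 0.6399 -0.1369  0.29  ] xang -0.09447900769314695 F [ 0.8968  0.2632 -0.2124] 0.0006111365977715083
offset mm to grasp goal [-0.5568 -6.8631 92.9525]
```

View pics/w2.png

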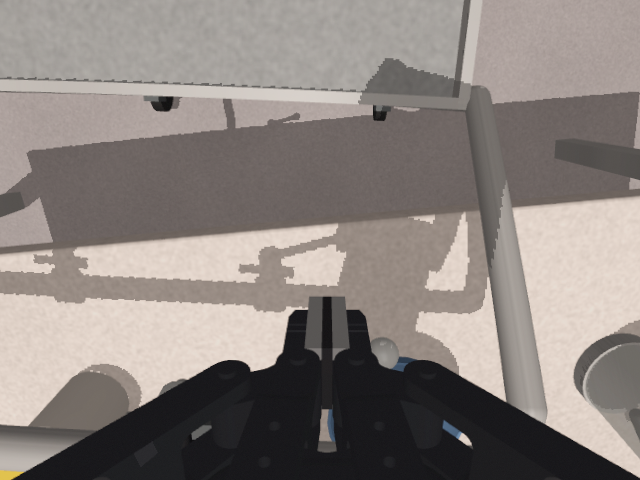

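The wrist view shows the shut fingers at (325, 330), on the tray side, and the lever's ball at (383, 352) behind them on the robot's side. The space below is free, so I'm descending.

>>> play_rows --increments '[{"offset": [0, -3, 35], "twist": 0, "grip": 0}, {"offset": [0, -6, 70], "twist": 0, "grip": 0}, {"offset": [-10, -7, 93], "twist": 0, "grip": 0}, {"offset": [-25, -7, 93], "twist": 0, "grip": 0}, {"offset": [-40, -7, 93], "twist": 0, "grip": 0}]'

```text
time: 3.9
tool_pos: [0.5998, -0.1255, 0.3483]
tool_rot: [-0.001, 0.999, -0.047, -0.003]
contact_force: [0.8, -0.5, 0.8]
gripper_width: 0.0
```

```bash
python3 rel.py 0.573 -0.13 0.197; python3 - <<'E'
from h import *
im=look("scene",["brake_press"],"s3.png")
c=im[180:340,220:420]; cv2.imwrite('pics/s3c.png',cv2.resize(c,None,fx=4,fy=3.6,interpolation=cv2.INTER_CUBIC))
E
```

```text
3.9 [ 0.5998 -0.1255  0.3483] grasp [ 0.5989 -0.1252  0.1933] xang -0.09375648385940513 F [ 0.7543 -0.5277  0.7506] 0.000368931448916814
offset mm to grasp goal [-25.3836   7.1714  -3.6137]
scene brake_press 0.63 [ 0.5735 -0.1346  0.2002]
```

View pics/s3c.png

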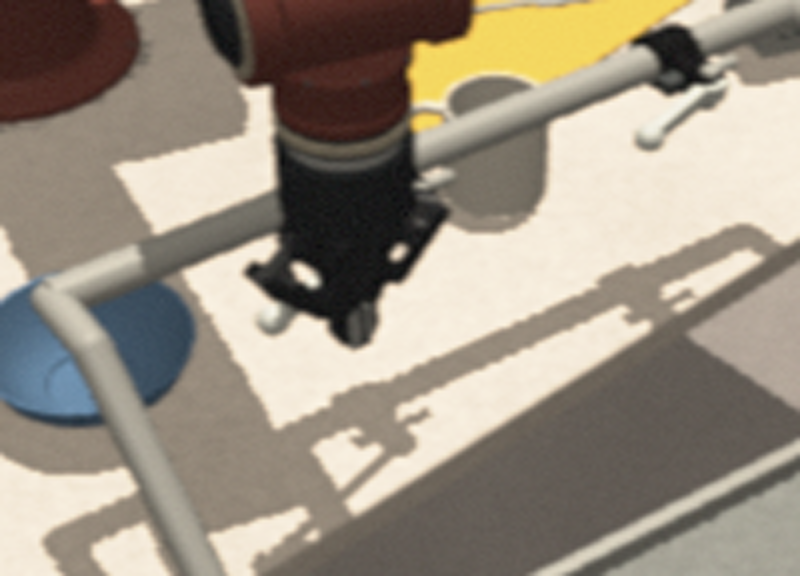

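The fingers are down on the tray side of the lever, with the ball visible to their left. I'll press gradually and watch the force.

>>> play_rows --increments '[{"offset": [-8, 0, -2], "twist": 0, "grip": 0}, {"offset": [-15, 0, -3], "twist": 0, "grip": 0}, {"offset": [-21, 0, -3], "twist": 0, "grip": 0}, {"offset": [-27, 0, -3], "twist": 0, "grip": 0}, {"offset": [-32, 0, -3], "twist": 0, "grip": 0}]'

```text
time: 4.42
tool_pos: [0.5695, -0.1236, 0.3565]
tool_rot: [0.002, 0.999, -0.047, 0.003]
contact_force: [6.0, -4.1, -0.5]
gripper_width: -0.001
```

>>> play_rows --increments '[{"offset": [-2, 0, 0], "twist": 0, "grip": 0}, {"offset": [-4, 0, 0], "twist": 0, "grip": 0}, {"offset": [-4, 0, 0], "twist": 0, "grip": 0}]'

```text
time: 4.67
tool_pos: [0.5657, -0.1235, 0.3566]
tool_rot: [0.002, 0.999, -0.047, 0.004]
contact_force: [6.3, -4.0, -1.5]
gripper_width: 0.004
```

```bash
python3 rel.py 0.554 -0.13 0.197
```

```text
4.6667 [ 0.5657 -0.1235  0.3566] grasp [ 0.5667 -0.1241  0.2016] xang -0.09449388574462214 F [ 6.3009 -3.9891 -1.5372] 0.0038603612035604537
offset mm to grasp goal [-12.1585   7.0622   4.5336]
```

>>> play_rows --increments '[{"offset": [-2, 0, 0], "twist": 0, "grip": 0}, {"offset": [-4, 0, 1], "twist": 0, "grip": 0}, {"offset": [-4, 0, 2], "twist": 0, "grip": 0}]'

```text
time: 4.92
tool_pos: [0.5622, -0.1231, 0.356]
tool_rot: [0.002, 0.999, -0.047, 0.005]
contact_force: [7.0, -2.7, 5.0]
gripper_width: 0.0
```

>>> play_rows --increments '[{"offset": [-2, 0, 0], "twist": 0, "grip": 0}, {"offset": [-3, 0, 1], "twist": 0, "grip": 0}, {"offset": [-3, 0, 1], "twist": 0, "grip": 0}]'

```text
time: 5.17
tool_pos: [0.5595, -0.1228, 0.3554]
tool_rot: [0.002, 0.999, -0.047, 0.005]
contact_force: [7.1, -3.4, 3.7]
gripper_width: 0.0
```

>>> play_rows --increments '[{"offset": [-2, 0, 0], "twist": 0, "grip": 0}, {"offset": [-2, 0, 0], "twist": 0, "grip": 0}, {"offset": [-2, 0, 0], "twist": 0, "grip": 0}]'

```text
time: 5.42
tool_pos: [0.5576, -0.1227, 0.3555]
tool_rot: [0.002, 0.999, -0.047, 0.005]
contact_force: [7.4, -3.8, 4.6]
gripper_width: -0.002
```

>>> play_rows --increments '[{"offset": [-1, 0, 0], "twist": 0, "grip": 0}, {"offset": [-2, 0, 0], "twist": 0, "grip": 0}, {"offset": [-2, 0, 0], "twist": 0, "grip": 0}]'

```text
time: 5.67
tool_pos: [0.5556, -0.1226, 0.3555]
tool_rot: [0.002, 0.999, -0.047, 0.006]
contact_force: [6.5, -3.8, 3.3]
gripper_width: 0.004
```

>>> play_rows --increments '[{"offset": [-1, 0, 0], "twist": 0, "grip": 0}, {"offset": [-2, 0, 0], "twist": 0, "grip": 0}, {"offset": [-2, 0, 0], "twist": 0, "grip": 0}]'

```text
time: 5.92
tool_pos: [0.5537, -0.1224, 0.3554]
tool_rot: [0.002, 0.999, -0.047, 0.006]
contact_force: [8.0, -4.6, 1.8]
gripper_width: 0.003
```

>>> play_rows --increments '[{"offset": [-1, 0, 0], "twist": 0, "grip": 0}, {"offset": [-2, 0, 0], "twist": 0, "grip": 0}, {"offset": [-2, 0, 0], "twist": 0, "grip": 0}]'

```text
time: 6.17
tool_pos: [0.5522, -0.1223, 0.3555]
tool_rot: [0.002, 0.999, -0.047, 0.007]
contact_force: [13.7, -5.3, 0.3]
gripper_width: 0.002
```

The force jumped to 14 N where the stop was expected, with the grasp point at x ≈ 0.554. I'll add 1 mm, hold and check.

>>> play_rows --increments '[{"offset": [-1, 0, 0], "twist": 0, "grip": 0}, {"offset": [-1, 0, 0], "twist": 0, "grip": 0}, {"offset": [-1, 0, 0], "twist": 0, "grip": 0}, {"offset": [-1, 0, 0], "twist": 0, "grip": 0}, {"offset": [-1, 0, 0], "twist": 0, "grip": 0}]'

```text
time: 6.58
tool_pos: [0.5517, -0.1223, 0.3556]
tool_rot: [0.002, 0.999, -0.047, 0.009]
contact_force: [16.4, -5.7, -1.1]
gripper_width: 0.002
```

```bash
python3 - <<'E'
from h import *
im=look("scene",["brake_press","brake_pivot"],"s4.png")
im2=look("side",["brake_press","brake_pivot"],"d4.png")
f=lambda c:cv2.resize(c,(400,480),interpolation=cv2.INTER_CUBIC)
cv2.imwrite('pics/c4.png',np.hstack([f(im[200:320,260:360]),f(im2[180:300,270:370])]))
E
python3 rel.py
```

```text
scene brake_press 0.71 [ 0.5416 -0.1345  0.2006]
scene brake_pivot 0.62 [ 0.5473 -0.035   0.1981]
side brake_press 0.62 [ 0.539  -0.1305  0.1972]
side brake_pivot 0.49 [ 0.5501 -0.0284  0.1979]
6.8833 [ 0.5517 -0.1223  0.3556] grasp [ 0.5543 -0.1231  0.2006] xang -0.09463319438558518 F [15.0926 -5.345  -0.4912] 0.0013461449340668348
```

View pics/c4.png

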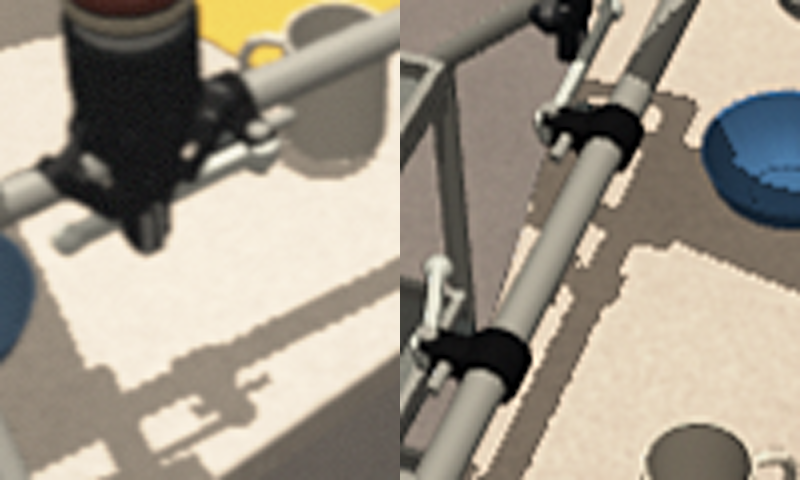

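The lever lies parallel to the bar and the press point has moved about 32 mm, so it is at its stop. Now the release.

>>> play_rows --increments '[{"offset": [12, 0, 0], "twist": 0, "grip": 0}, {"offset": [24, 0, 0], "twist": 0, "grip": 0}, {"offset": [36, 0, 0], "twist": 0, "grip": 0}, {"offset": [48, 0, 0], "twist": 0, "grip": 0}, {"offset": [55, 0, 0], "twist": 0, "grip": 0}]'

```text
time: 7.3
tool_pos: [0.6046, -0.1263, 0.3522]
tool_rot: [0.0, 0.999, -0.047, 0.0]
contact_force: [0.6, 0.5, -0.1]
gripper_width: 0.002
```

>>> play_rows --increments '[{"offset": [0, 0, 0], "twist": 0, "grip": 0}, {"offset": [0, 0, 0], "twist": 0, "grip": 0}, {"offset": [0, 0, 0], "twist": 0, "grip": 0}, {"offset": [0, 0, 0], "twist": 0, "grip": 0}, {"offset": [0, 0, 0], "twist": 0, "grip": 0}]'

```text
time: 7.72
tool_pos: [0.6034, -0.1262, 0.3517]
tool_rot: [-0.0, 0.999, -0.047, -0.0]
contact_force: [-0.3, -0.3, -0.0]
gripper_width: -0.0
```

```bash
python3 - <<'E'
from h import *
im=look("scene",["brake_press","brake_pivot"],"s5.png")
im2=look("side",["brake_press"],"d5.png")
f=lambda c:cv2.resize(c,(400,480),interpolation=cv2.INTER_CUBIC)
cv2.imwrite('pics/c5.png',np.hstack([f(im[200:320,260:360]),f(im2[180:300,270:370])]))
E
python3 rel.py
```

```text
scene brake_press 0.4 [ 0.5772 -0.1327  0.1986]
scene brake_press 0.27 [0.5932 0.1229 0.1978]
side brake_press 0.64 [ 0.5711 -0.13    0.1973]
7.9667 [ 0.6037 -0.1263  0.3518] grasp [ 0.6037 -0.1263  0.1968] xang -0.09428043747433316 F [-0.1995 -0.1643 -0.2991] 0.0013589855809938603
```

View pics/c5.png

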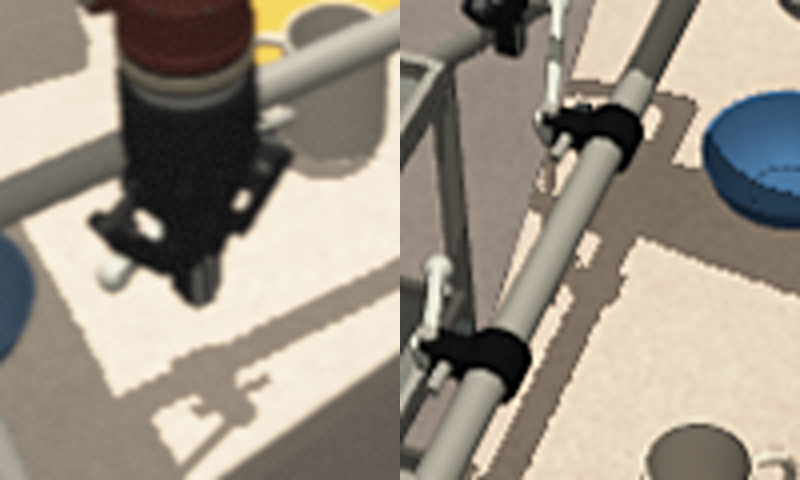

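The lever is fully out and the contact force is zero. Pressing again to the same commanded pose, slowly at the end.

>>> play_rows --increments '[{"offset": [-10, 0, 0], "twist": 0, "grip": 0}, {"offset": [-18, 0, 0], "twist": 0, "grip": 0}, {"offset": [-26, 0, 0], "twist": 0, "grip": 0}, {"offset": [-33, 0, 0], "twist": 0, "grip": 0}, {"offset": [-39, 0, 0], "twist": 0, "grip": 0}]'

```text
time: 8.38
tool_pos: [0.5648, -0.1232, 0.3527]
tool_rot: [0.002, 0.999, -0.047, 0.003]
contact_force: [6.5, -4.0, -1.9]
gripper_width: 0.002
```

>>> play_rows --increments '[{"offset": [-4, 0, 0], "twist": 0, "grip": 0}, {"offset": [-7, 0, 0], "twist": 0, "grip": 0}, {"offset": [-10, 0, 0], "twist": 0, "grip": 0}, {"offset": [-12, 0, 0], "twist": 0, "grip": 0}, {"offset": [-14, 0, 0], "twist": 0, "grip": 0}]'

```text
time: 8.8
tool_pos: [0.5522, -0.1225, 0.3531]
tool_rot: [0.002, 0.999, -0.048, 0.007]
contact_force: [20.3, -8.3, -8.6]
gripper_width: -0.003
```

>>> play_rows --increments '[{"offset": [-1, 0, 0], "twist": 0, "grip": 0}, {"offset": [-2, 0, 0], "twist": 0, "grip": 0}, {"offset": [-2, 0, 0], "twist": 0, "grip": 0}, {"offset": [-2, 0, 0], "twist": 0, "grip": 0}, {"offset": [-2, 0, 0], "twist": 0, "grip": 0}]'

```text
time: 9.22
tool_pos: [0.5513, -0.1223, 0.3531]
tool_rot: [0.003, 0.999, -0.047, 0.009]
contact_force: [22.6, -7.9, -10.5]
gripper_width: 0.0
```

```bash
python3 - <<'E'
from h import *
im=look("scene",["brake_press","short_end","mug","bowl","coffee_press","grater"],"s6.png")
im2=look("side",["brake_press","short_end"],"d6.png")
E
python3 rel.py
```

```text
scene brake_press 0.74 [ 0.5413 -0.1336  0.2003]
scene short_end 0.56 [0.5943 0.1236 0.1988]
scene mug 0.93 [ 0.409   0.1647 -0.0017]
scene bowl 0.94 [ 0.3905 -0.1847  0.0012]
scene coffee_press 0.81 [ 0.3863 -0.4607  0.0012]
side brake_press 0.73 [ 0.543  -0.129   0.1982]
side short_end 0.69 [0.5901 0.1234 0.199 ]
9.7167 [ 0.5513 -0.1224  0.3531] grasp [ 0.5541 -0.1233  0.1981] xang -0.0949773029678494 F [ 23.1194  -7.5753 -10.07  ] -0.00258312109396611
```

```bash
python3 -c "
from plant import manip
print(manip.job_done()); s=manip.state(); print(s['time'],s['tool_pos'],s['contact_force'])"
```

```text
the job is handed in; nothing more can be done
None
the job is handed in; nothing more can be done
```

I pressed the longer lever to its stop with the outside of the shut fingers, from the tray side, and let it spring back fully. I then pressed it in again and handed the job in at about 9.7 s while holding it there. No verdict was reported.

- **First press:** the force rose from about 8 N to 15 N at the expected place, and the press point had moved about 32 mm (30 mm expected).
- **Release:** the lever was back at its starting point, and the contact force was within the sensor's noise (about 0.4 N).
- **Second press and hold:** the press point was again about 30 mm in, and the fingers held a steady total of about 26 N (limit 45 N). That is more than the 15 N of the first press, and it includes about 10 N of vertical rubbing.
- **Surroundings:** the short lever's end, mug, bowl and coffee press read within about 6 mm of where they started, which is about the measuring noise.
- **Not confirmed:** the grater was not detected in the last picture, but the arm never went near it.

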